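# Fit the missing hob knob and hold it pressed

## Task

One of the two control shafts of the hob on the bench is missing its knob. Pick up the loose knob, turn it so that its D-shaped bore matches the flat of the bare shaft, push it fully home onto that shaft, then press it down all the way as for lighting the burner, and finish while still holding it pressed down. Do not disturb the burner cap, the jar or the brush.

Things in the scene. Friction and masses are not known exactly. Their poses are not given: they have to be found in the camera images.
- knob: Loose black knob upright on the bench, left or right of the hob; about 60 g. Skirt 48 mm diameter, 5 mm high; on it a grip bar 22 mm wide (y), x from -21 to +24 mm, top 32 mm above the underside. Bar flanks are parallel for x -17 to +13; pinch them anywhere from 5 to 32 mm height. The bar narrows to a pointer nose at +x with a metal index line on top. Origin: centre of the underside, z up.
- bore_end (a point): Inner end of the loose knob's bore, on its axis 16 mm above its underside; axes as the knob's. The bore opens downwards, is D-shaped, 13.2 mm diameter, its flat 2 mm from the axis on the pointer (+x) side, so it goes onto a shaft only with the pointer towards the shaft's flat (within about 10 degrees). This point meets the shaft's tip when the knob is fully home.
- fitted_knob: The knob already fitted (fixed), same shape as the loose one, on either the left or the right shaft. Origin: centre of its underside, on the axis of the shaft that it covers, 12 mm above the hob's top.
- hob: Two-burner hob, white top 60 mm above the bench, 280 mm wide (y), x from -50 mm (front, nearest the robot) to +460; fixed. Origin: on the bench under the midpoint of the two upright control shafts, which are 130 mm apart; x to the back, y left, z up. Pan supports begin at x = 65 mm and reach 95 mm above the bench. A nut 3 mm high lies around the foot of the bare shaft.
- shaft_left (a point): Tip of the left control shaft (at y = +65 mm in the hob frame). Aluminium D-shaft, 12 mm diameter, one flat 1.5 mm from the axis; stands 28 mm above the hob top, top 3 mm tapered. Point: centre of the tip, z up; x points from the axis out through the flat. A dark tab at its foot, 22 mm long, points the same way. Its turn varies; stiff (0.6 N m). One of the two shafts is bare, the other under fitted_knob.
- shaft_right (a point): Tip of the right control shaft (at y = -65 mm in the hob frame). Aluminium D-shaft, 12 mm diameter, one flat 1.5 mm from the axis; stands 28 mm above the hob top, top 3 mm tapered. Point: centre of the tip, z up; x points from the axis out through the flat. A dark tab at its foot, 22 mm long, points the same way. Its turn varies; stiff (0.6 N m). One of the two shafts is bare, the other under fitted_knob.
- press_left (a joint): Depth in m by which the left shaft is pushed down: 0 up, 0.006 fully pressed against its stop. Springs back when let go; takes 3.6 N to start and 9 N to hold fully down.
- press_right (a joint): Depth in m by which the right shaft is pushed down: 0 up, 0.006 fully pressed against its stop. Springs back when let go; takes 3.6 N to start and 9 N to hold fully down.
- burner_cap: Bystander: loose dark steel burner cap, a disc 64 mm diameter, 13 mm high, on the bench on the other side of the hob from the loose knob. Origin: centre of its underside.
- jar: Bystander: glass jar 64 mm diameter, 85 mm high, standing on the bench to the left. Origin: centre of its underside.
- brush: Bystander: paint brush about 200 mm long lying on the bench to the right. Origin near its middle, underside.
There are look-alikes about, which are no part of the job. Leave any pink or red look-alike of the knob alone.

How it is judged:
By the outcome, as a careful person would: the job done as asked, in the order asked, and still so for the second after the job is handed in, while the arm keeps its last pose, push and grip.
It also fails if it takes over 45 s, if anything falls off the work surface, if the arm or the gripper's body presses on something with over 40 N, if the wrist force passes 120 N, or if a joint passes its speed limit or range.

## Robot

A 6-joint arm with a two-finger parallel gripper is mounted at the origin on the work surface. World frame = base frame: x ahead of the robot, y to its left, z up, the work surface at z = 0. Lengths are in m, angles in rad, forces in N, time in s.
With the tool pointing down it reaches from about 0.275 to 0.975 m from the base axis. Payload 8.4 kg.
Tool frame: the origin (TCP) lies midway between the tips of the shut fingers; the grasp point (between the pads) lies 19 mm behind it; z points along the fingers, y is the direction in which the jaws open and shut (so a half turn about z gives the same grasp; the last joint's range is limited). The gripper opens to 92 mm and grips with 3 to 60 N. Pads are 20 mm wide; open, the fingers measure 128 mm over their backs; the gripper's body (75 mm by 189 mm) begins 69 mm behind the grasp point.
Start: joints at [1.176, 0.353, 1.633, -0, 1.155, -0.002], TCP at [0.239, 0.577, 0.215] pointing down, gripper open.
Joint ranges: [-2.63, 2.63], [-0.92, 2.1], [0.06, 2.66], [-1.3, 4.44], [0, 2.69], [-3.02, 3.02]. Speed limits (rad/s): [2.22, 2.22, 2.79, 3.14, 3.14, 3.14].

## Interface

Orientations are given as a unit quaternion [x, y, z, w].
In Python, from station import arm, imaging gives the robot as it stands.
- The arm moves only by the tool move_arm, never from a script. Its argument "deltas" is a list of rows, each an object of numbers: "claw": the finger opening in m, from 0 to 0.0919; "tx", "ty", "tz": the shift along the tool's x, y, z in m; "wx", "wy", "wz": the turn, a rotation vector about the tool's x, y, z in rad. In form: [{"claw": .., "tx": .., "ty": .., "tz": .., "wx": .., "wy": .., "wz": ..}, ...]. A call has 1 to 12 rows; each row is the pose to reach, as a shift and turn from the pose commanded when the call began, along the tool's axes at that moment; what a row does not reach only later rows make up. A row lasts 1/12 s, in which the tool goes at most 41.7 mm and 7.16 degrees, less where a joint would pass 70% of its speed; a pose out of reach is approached as far as the arm can. A call with a gripper value outside its range is refused whole. The fingers move at their own pace and stop on an object; the grip force is fixed at half the most. Time passes only in rows, so rows that repeat a pose let the fingers close. It gives the time, the measured TCP pose, the force and the opening at its end, in the units of the state.
- arm.get_state(): the state, without advancing time (a new reading comes with each control period).
- imaging.camera(name): name is "side" or "top" or "wrist"; returns a dict with "pixels" (400x640x3 uint8, red, green, blue), "range_z" (400x640 float32, m along the optical axis (not along the pixel's ray), 0 where there is no reading), "fx", "fy", "cx", "cy" (pixels), "dist" ([k1, k2, p1, p2, k3] as OpenCV has them; the pictures are not rectified), "R" (3x3) and "t" (3): a world point X has camera coordinates R X + t; the wrist camera has in their place "tool_from_camera" (4x4, takes a point from camera to tool coordinates, whose origin is the TCP and whose axes are the flange's). Camera axes: x right, y down, z forward; pixel columns grow to the right and rows downward; lengths in m; the calibration is good to about 2 mm. A picture is of the moment at which its call begins: read the wrist's pose just before it.
- arm.job_done(): hands the job in, once; it reports no verdict.
The state is a dict: "t": time; "joint_positions": joint angles; "joint_velocities": joint speeds; "tau": joint torques, N m; "eef_pos": TCP position; "tool_rot": TCP orientation; "ft_force": force on the tool from outside, world axes, zero at the start; "ft_torque": the same for the moment, N m; "width": finger opening in m.
Only numpy, scipy, OpenCV 4.12 (cv2) and the standard library are available. Lean on these libraries where they do the work, as an engineer would, in place of code of your own. Each camera call takes 0.05 s, during which the arm holds its last target.

## Working session

There is one attempt and no reset: what is moved stays moved. The work goes in short steps, Python scripts to look and compute and a tool call to move; the robot and the scene stay as the last step left them, time stands still between calls to the robot, and variables do not carry over. Pictures are saved under pics/ and viewed, and the job is handed in when it is done.

Besides the shell and the picture viewer there is one more tool, called after "Call:" as a command line: name --argument value ..., lists and objects as JSON in quotes. move_arm: Moves the arm, as the interface text tells. Its arguments: {"type":"object","properties":{"deltas":{"type":"array","items":{"type":"object","properties":{"claw":{"type":"number"},"tx":{"type":"number"},"ty":{"type":"number"},"tz":{"type":"number"},"wx":{"type":"number"},"wy":{"type":"number"},"wz":{"type":"number"}}}}},"required":["deltas"]}

```bash
ls; mkdir -p pics
cat > h.py <<'E'
import numpy as np, cv2
from station import arm, imaging
def snap(n,fn):
    c=imaging.camera(n); cv2.imwrite('pics/'+fn,cv2.cvtColor(c['pixels'],cv2.COLOR_RGB2BGR)); np.save('pics/'+fn+'.npy',c,allow_pickle=True); return c
E
python3 - <<'E'
from h import *
print(arm.get_state())
for n in('top','side','wrist'):
    c=snap(n,n+'0.png'); print(n,{k:(np.round(v,4).tolist()) for k,v in c.items() if k not in('pixels','range_z')})
E
```

```text
pics
{'t': 0.0, 'joint_positions': array([ 1.17559487e+00,  3.53682124e-01,  1.63410528e+00, -2.14719892e-05,
        1.15519577e+00, -2.41620066e-03]), 'joint_velocities': array([ 7.76442231e-04,  1.14290157e-03,  1.39352338e-03, -1.98202119e-03,
       -1.89571435e-03,  9.10686616e-05]), 'tau': array([ 8.63712394e-04, -5.93844151e+01, -3.34221661e+01,  6.98719360e-02,
        2.33181909e-02, -8.02411705e-05]), 'eef_pos': array([0.23905685, 0.57695182, 0.21385482]), 'tool_rot': array([ 1.95128274e-01,  9.80777484e-01, -6.83508934e-04, -1.27690328e-04]), 'ft_force': array([ 0.53397218,  0.42774225, -0.69451624]), 'ft_torque': array([-0.00557982, -0.02300493, -0.04836423]), 'width': 0.09167656145363358}
top {'fx': 517.8047, 'fy': 517.8047, 'cx': 317.9028, 'cy': 198.7953, 'dist': [-0.0951, 0.0, 0.0, 0.0, 0.0], 'R': [[0.0026, -0.9999, -0.0141], [-0.9807, 0.0002, -0.1957], [0.1957, 0.0143, -0.9806]], 't': [0.0068, 0.5543, 1.2664]}
side {'fx': 418.4047, 'fy': 418.4047, 'cx': 315.1716, 'cy': 199.9348, 'dist': [-0.0658, 0.0, 0.0, 0.0, 0.0], 'R': [[0.9363, -0.3513, -0.0028], [-0.2022, -0.5322, -0.8221], [0.2873, 0.7703, -0.5693]], 't': [-0.5237, 0.1707, 1.0224]}
wrist {'fx': 319.4531, 'fy': 319.4531, 'cx': 318.8094, 'cy': 200.1118, 'dist': [-0.0014, 0.0, 0.0, 0.0, 0.0], 'tool_from_camera': [[0.0004, -0.9663, -0.2575, 0.0719], [1.0, 0.0005, -0.0006, -0.0007], [0.0007, -0.2575, 0.9663, -0.1697], [0.0, 0.0, 0.0, 1.0]]}
```

View pics/top0.png

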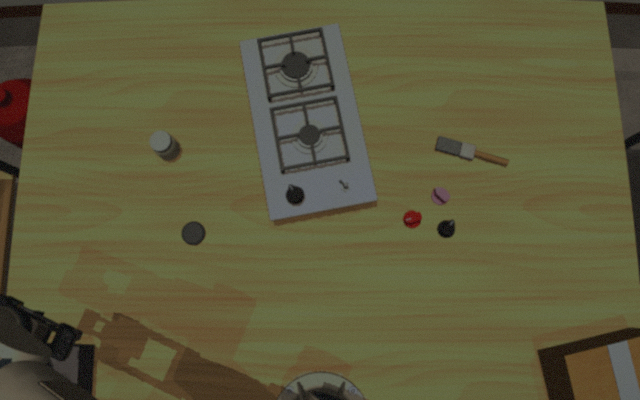

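View pics/side0.png

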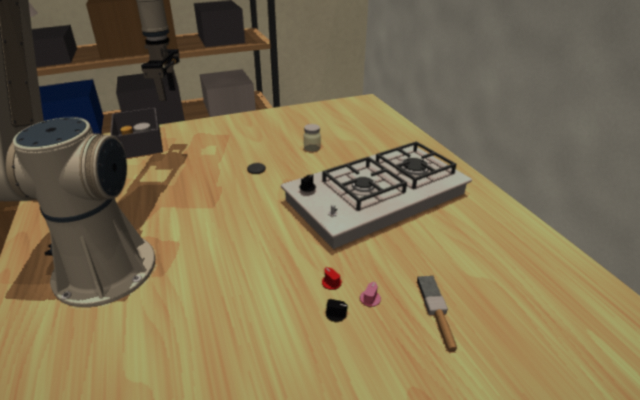

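View pics/wrist0.png

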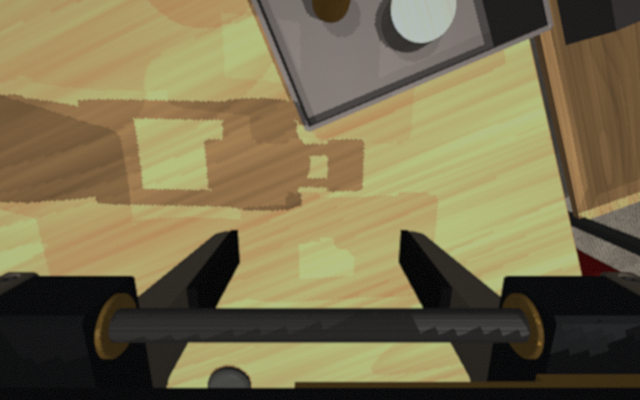

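Candidates in the top view: black at (447,228), red at (412,218), pink at (440,195), and the fitted black one on the hob at (295,194). The loose black knob at (447,228) fits the description. The bare shaft is the right one, at (344,184).

Run:
```python
from h import *
c=np.load('pics/top0.png.npy',allow_pickle=True).item()
p=c['pixels'][...,::-1]
a=cv2.resize(p[195:255,400:480],None,fx=8,fy=8,interpolation=cv2.INTER_CUBIC)[:,:]
b=cv2.resize(p[165:210,315:375],None,fx=10,fy=10,interpolation=cv2.INTER_CUBIC)
a=cv2.resize(a,(400,300));b=cv2.resize(b,(400,300))
cv2.imwrite('pics/crop0.png',np.clip(np.hstack([a,b])*1.8,0,255).astype(np.uint8))
def ray(c,uv,z):
    K=np.array([[c['fx'],0,c['cx']],[0,c['fy'],c['cy']],[0,0,1]])
    n=cv2.undistortPoints(np.array([[uv]],float),K,np.array(c['dist']))[0,0]
    R=np.array(c['R']);t=np.array(c['t']); o=-R.T@t; d=R.T@np.r_[n,1]; return o+d*(z-o[2])/d[2]
print('knob',ray(c,(447,228),.02),'shafttip',ray(c,(345,183),.088),'fitted',ray(c,(295,194),.09))
hsv=cv2.cvtColor(c['pixels'],cv2.COLOR_RGB2HSV)
m=(c['pixels'].max(2)<45)[210:245,430:465]; ys,xs=np.nonzero(m); print(len(xs),xs.mean()+430,ys.mean()+210, xs.min()+430,xs.max()+430,ys.min()+210,ys.max()+210)
print(c['range_z'][228,447])
```

```text
knob [ 0.4837884  -0.32766476  0.02      ] shafttip [ 0.58791603 -0.06069086  0.088     ] fitted [0.55943934 0.06397775 0.09      ]
210 445.6952380952381 228.61904761904762 438 453 221 236
1.3219029
```

View pics/crop0.png

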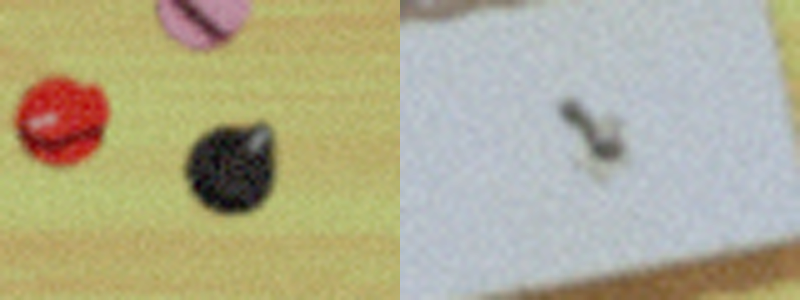

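Call:
move_arm --deltas '[{"tx":-0.567,"ty":-0.456,"tz":0.01},{"tx":-0.567,"ty":-0.456,"tz":0.01},{"tx":-0.567,"ty":-0.456,"tz":0.01},{"tx":-0.567,"ty":-0.456,"tz":0.01},{"tx":-0.567,"ty":-0.456,"tz":0.01},{"tx":-0.567,"ty":-0.456,"tz":0.01},{"tx":-0.567,"ty":-0.456,"tz":0.01},{"tx":-0.567,"ty":-0.456,"tz":0.01},{"tx":-0.567,"ty":-0.456,"tz":0.01},{"tx":-0.567,"ty":-0.456,"tz":0.01},{"tx":-0.567,"ty":-0.456,"tz":0.01},{"tx":-0.567,"ty":-0.456,"tz":0.01}]'

```text
validation failed for argument at $.de...
```

Call:
move_arm --deltas '[{"claw":0.09,"tx":-0.567,"ty":-0.456,"tz":0.01,"wx":0,"wy":0,"wz":0},{"claw":0.09,"tx":-0.567,"ty":-0.456,"tz":0.01,"wx":0,"wy":0,"wz":0},{"claw":0.09,"tx":-0.567,"ty":-0.456,"tz":0.01,"wx":0,"wy":0,"wz":0},{"claw":0.09,"tx":-0.567,"ty":-0.456,"tz":0.01,"wx":0,"wy":0,"wz":0},{"claw":0.09,"tx":-0.567,"ty":-0.456,"tz":0.01,"wx":0,"wy":0,"wz":0},{"claw":0.09,"tx":-0.567,"ty":-0.456,"tz":0.01,"wx":0,"wy":0,"wz":0},{"claw":0.09,"tx":-0.567,"ty":-0.456,"tz":0.01,"wx":0,"wy":0,"wz":0},{"claw":0.09,"tx":-0.567,"ty":-0.456,"tz":0.01,"wx":0,"wy":0,"wz":0},{"claw":0.09,"tx":-0.567,"ty":-0.456,"tz":0.01,"wx":0,"wy":0,"wz":0},{"claw":0.09,"tx":-0.567,"ty":-0.456,"tz":0.01,"wx":0,"wy":0,"wz":0},{"claw":0.09,"tx":-0.567,"ty":-0.456,"tz":0.01,"wx":0,"wy":0,"wz":0},{"claw":0.09,"tx":-0.567,"ty":-0.456,"tz":0.01,"wx":0,"wy":0,"wz":0}]'

```text
t: 1.15
eef_pos: [0.4797, 0.1368, 0.2078]
tool_rot: [0.195, 0.981, 0.0, 0.0]
ft_force: [1.0, 0.8, 0.6]
width: 0.09
```

Call:
move_arm --deltas '[{"claw":0.09,"tx":-0.175,"ty":-0.141,"tz":0.008,"wx":0,"wy":0,"wz":0},{"claw":0.09,"tx":-0.175,"ty":-0.141,"tz":0.008,"wx":0,"wy":0,"wz":0},{"claw":0.09,"tx":-0.175,"ty":-0.141,"tz":0.008,"wx":0,"wy":0,"wz":0},{"claw":0.09,"tx":-0.175,"ty":-0.141,"tz":0.008,"wx":0,"wy":0,"wz":0},{"claw":0.09,"tx":-0.175,"ty":-0.141,"tz":0.008,"wx":0,"wy":0,"wz":0},{"claw":0.09,"tx":-0.175,"ty":-0.141,"tz":0.008,"wx":0,"wy":0,"wz":0},{"claw":0.09,"tx":-0.175,"ty":-0.141,"tz":0.008,"wx":0,"wy":0,"wz":0},{"claw":0.09,"tx":-0.175,"ty":-0.141,"tz":0.008,"wx":0,"wy":0,"wz":0}]'

```text
t: 1.82
eef_pos: [0.5865, -0.0588, 0.1991]
tool_rot: [0.196, 0.981, 0.0, -0.001]
ft_force: [0.2, 0.3, -0.4]
width: 0.0897
```

```bash
cat >> h.py <<'E'
from scipy.spatial.transform import Rotation as Ro
def wsnap(fn):
    s=arm.get_state(); c=imaging.camera('wrist')
    T=np.eye(4);T[:3,:3]=Ro.from_quat(s['tool_rot']).as_matrix();T[:3,3]=s['eef_pos']
    W=T@np.array(c['tool_from_camera']); c['R']=W[:3,:3].T; c['t']=-W[:3,:3].T@W[:3,3]
    cv2.imwrite('pics/'+fn,cv2.cvtColor(c['pixels'],cv2.COLOR_RGB2BGR)); np.save('pics/'+fn+'.npy',c,allow_pickle=True); print(s['t'],s['eef_pos'],s['tool_rot'],s['ft_force'],s['width']); return c
def load(fn): return np.load('pics/'+fn+'.npy',allow_pickle=True).item()
def ray(c,uv,z):
    K=np.array([[c['fx'],0,c['cx']],[0,c['fy'],c['cy']],[0,0,1]])
    n=cv2.undistortPoints(np.array([[uv]],float),K,np.array(c['dist']))[0,0]
    R=np.array(c['R']);t=np.array(c['t']); o=-R.T@t; d=R.T@np.r_[n,1]; return o+d*(z-o[2])/d[2]
def crop(c,x,y,w,h,f,fn,g=1.):
    p=c['pixels'][y:y+h,x:x+w,::-1]; p=cv2.resize(p,None,fx=f,fy=f,interpolation=cv2.INTER_CUBIC); cv2.imwrite('pics/'+fn,np.clip(p*g,0,255).astype(np.uint8))
E
python3 - <<'E'
from h import *
wsnap('w1.png')
E
```

```text
1.8167 [ 0.58649586 -0.05875583  0.19913001] [ 1.96125771e-01  9.80578474e-01  1.43805968e-04 -7.18771050e-04] [ 0.19702356  0.26062855 -0.44531284] 0.08974006867719732
```

View pics/w1.png

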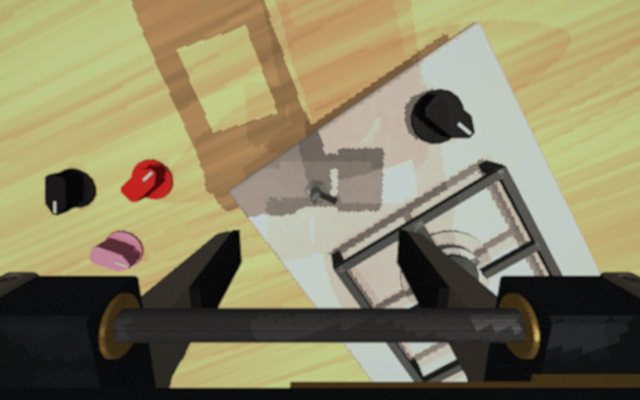

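The wrist view shows the shaft at about (318,190), the loose knob at (68,190), red at (148,180), pink at (117,250) and the fitted knob at (440,115).

Run:
```python
from h import *
c=load('w1.png')
crop(c,285,160,80,60,10,'c1.png',1.3)
crop(c,30,150,80,60,10,'c2.png',2.)
for z in (.088,.0605): print(z,ray(c,(316,187),z))
```

```text
0.088 [ 0.57647387 -0.05826497  0.088     ]
0.0605 [ 0.58199479 -0.06085217  0.0605    ]
```

View pics/c1.png

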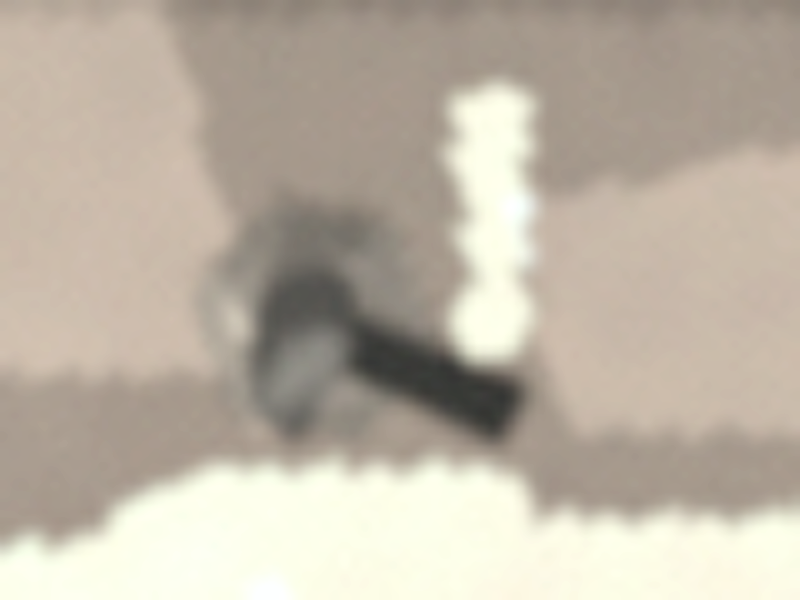

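View pics/c2.png

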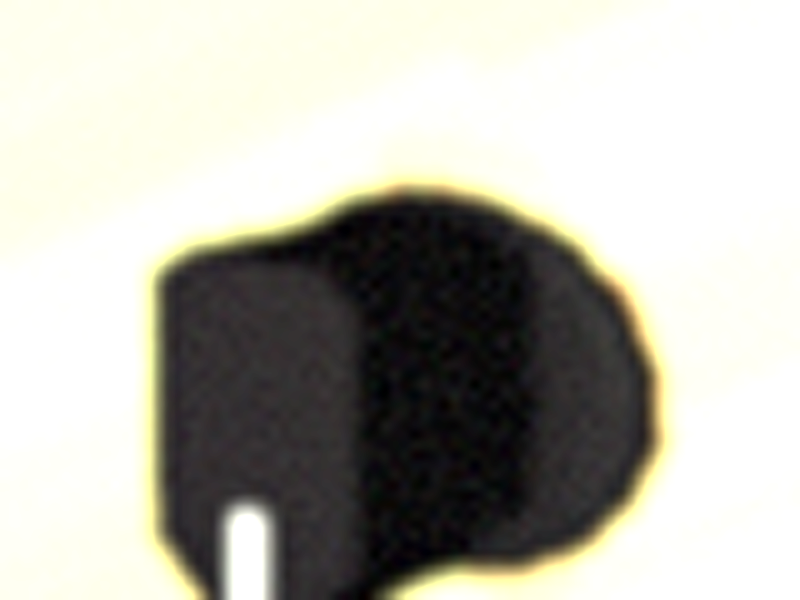

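Call:
move_arm --deltas '[{"claw":0.09,"tx":-0.06,"ty":0,"tz":0.05,"wx":0,"wy":0,"wz":0},{"claw":0.09,"tx":-0.06,"ty":0,"tz":0.05,"wx":0,"wy":0,"wz":0},{"claw":0.09,"tx":-0.06,"ty":0,"tz":0.05,"wx":0,"wy":0,"wz":0},{"claw":0.09,"tx":-0.06,"ty":0,"tz":0.05,"wx":0,"wy":0,"wz":0}]'

```text
t: 2.2
eef_pos: [0.6413, -0.0798, 0.1479]
tool_rot: [0.195, 0.981, 0.0, -0.002]
ft_force: [-0.5, 0.5, -0.1]
width: 0.0902
```

Run:
```python
from h import *
c=wsnap('w2.png')
crop(c,280,70,100,75,8,'c3.png',1.3)
a=load('w1.png')
b=ray(a,(336,200.5),.061)-ray(a,(320.5,194.5),.061); print('tab dir deg',np.degrees(np.arctan2(b[1],b[0])),np.linalg.norm(b), 'R',c['R'])
```

```text
2.2 [ 0.64130078 -0.07975717  0.14791568] [ 1.94559936e-01  9.80888842e-01  4.07420986e-05 -1.87341704e-03] [-0.52631769  0.48408982 -0.13499363] 0.09018213535035388
tab dir deg 45.68606510452401 0.016650578071012924 R [[ 0.3813595   0.92442583 -0.00134519]
 [ 0.89424929 -0.36854102  0.25396009]
 [ 0.23427151 -0.09805303 -0.96721376]]
```

View pics/w2.png

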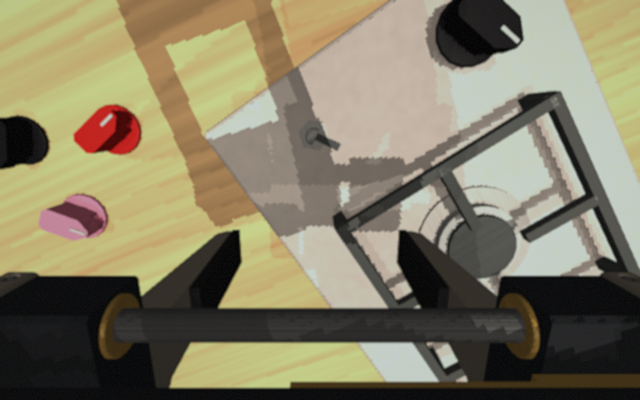

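View pics/c3.png

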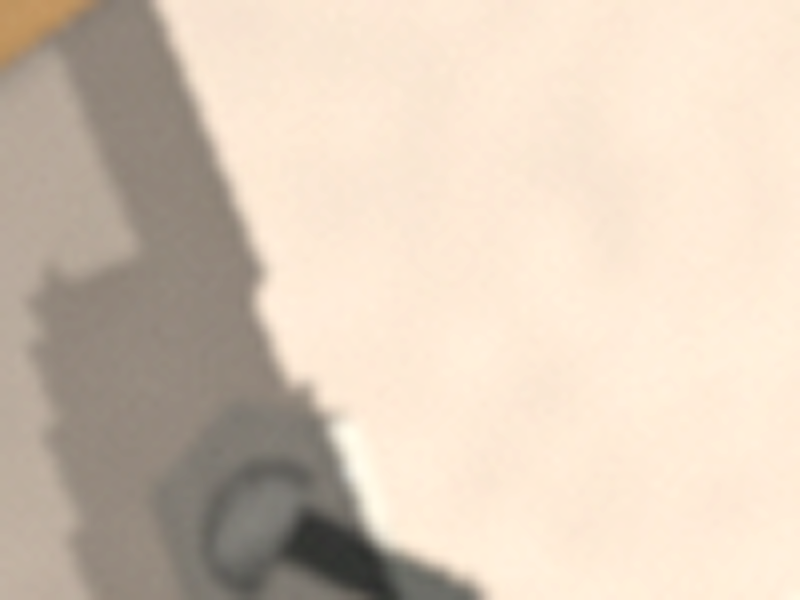

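Run:
```python
from h import *
c=load('w2.png')
crop(c,290,110,60,45,13,'c4.png',1.5)
```

```text
(no output)
```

View pics/c4.png

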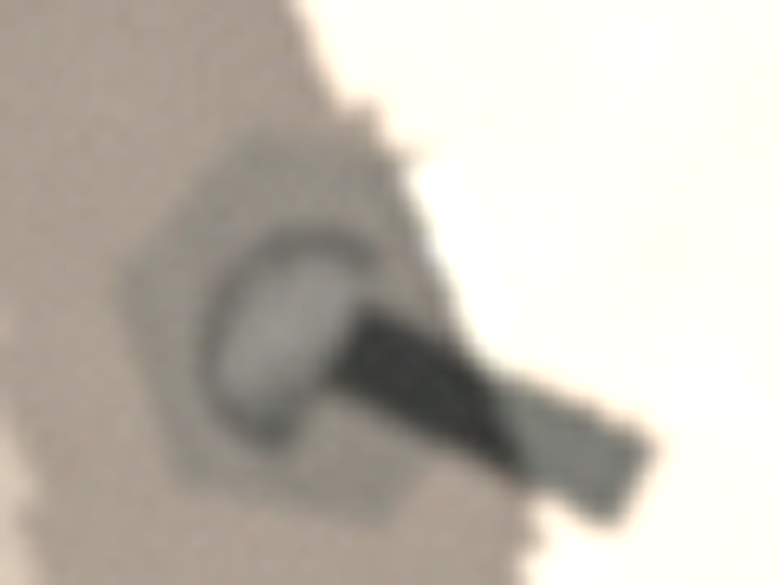

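Run:
```python
from h import *
c=load('w2.png')
f=lambda x,y:((x+.5)/13-.5+290,(y+.5)/13-.5+110)
print('axis tip',ray(c,f(305,342),.085),'nut',ray(c,f(317,328),.063))
for a,b,z in(((280,450),(378,258),.085),((355,345),(630,485),.0605)):
    d=ray(c,f(*b),z)-ray(c,f(*a),z); print(np.degrees(np.arctan2(d[1],d[0])),np.linalg.norm(d))
a=load('w1.png'); g=lambda x,y:((x+.5)/10-.5+30,(y+.5)/10-.5+150)
d=ray(a,g(248,590),.032)-ray(a,g(248,510),.032); print('knob ptr',np.degrees(np.arctan2(d[1],d[0])))
d=ray(a,g(160,510),.032)-ray(a,g(160,290),.032); print('flank',np.degrees(np.arctan2(d[1],d[0])))
print('bar mid',ray(a,g(257,400),.032), ray(a,g(655,410),.005),ray(a,g(420,188),.005))
# fitted knob from w1? hob edges angle: front corner
```

```text
axis tip [ 0.58602879 -0.06240504  0.085     ] nut [ 0.58656495 -0.06229737  0.063     ]
129.99675204929378 0.011734561956827046
40.999970725499516 0.018862073059486825
knob ptr -34.5914631148812
flank -34.97327716215067
bar mid [ 0.4817913 -0.3254234  0.032    ] [ 0.49767928 -0.30652745  0.005     ] [ 0.46489423 -0.31711398  0.005     ]
```

Call:
move_arm --deltas '[{"claw":0.046,"tx":-0.004,"ty":-0.3,"tz":0.028,"wx":0,"wy":0,"wz":0.216},{"claw":0.046,"tx":-0.004,"ty":-0.3,"tz":0.028,"wx":0,"wy":0,"wz":0.216},{"claw":0.046,"tx":-0.004,"ty":-0.3,"tz":0.028,"wx":0,"wy":0,"wz":0.216},{"claw":0.046,"tx":-0.004,"ty":-0.3,"tz":0.028,"wx":0,"wy":0,"wz":0.216},{"claw":0.046,"tx":-0.004,"ty":-0.3,"tz":0.028,"wx":0,"wy":0,"wz":0.216},{"claw":0.046,"tx":-0.004,"ty":-0.3,"tz":0.028,"wx":0,"wy":0,"wz":0.216},{"claw":0.046,"tx":-0.004,"ty":-0.3,"tz":0.028,"wx":0,"wy":0,"wz":0.216},{"claw":0.046,"tx":-0.004,"ty":-0.3,"tz":0.028,"wx":0,"wy":0,"wz":0.216},{"claw":0.046,"tx":-0.004,"ty":-0.3,"tz":0.028,"wx":0,"wy":0,"wz":0.216},{"claw":0.046,"tx":-0.004,"ty":-0.3,"tz":0.028,"wx":0,"wy":0,"wz":0.216}]'

```text
t: 3.08
eef_pos: [0.5313, -0.3591, 0.123]
tool_rot: [0.3, 0.954, 0.0, 0.001]
ft_force: [-0.1, 0.5, -0.6]
width: 0.0461
```

Run:
```python
from h import *
c=wsnap('w3.png')
```

```text
3.0833 [ 0.53133726 -0.35911912  0.12298098] [3.00116272e-01 9.53902454e-01 1.48278383e-04 5.56985386e-04] [-0.12885222  0.49071513 -0.64307566] 0.046110151966235864
```

View pics/w3.png

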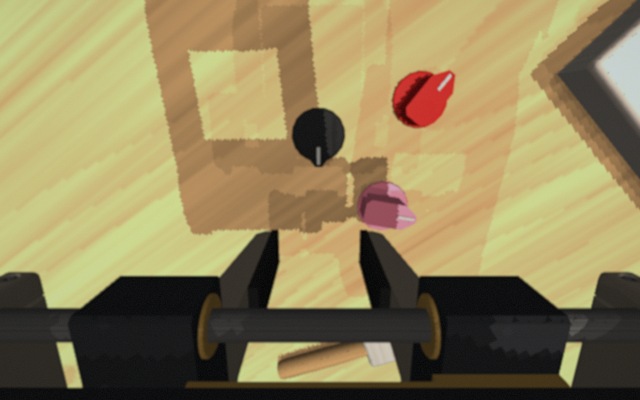

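Run:
```python
from h import *
c=load('w3.png')
crop(c,285,95,70,75,8,'c5.png',2.2)
m=((c['pixels'].max(2)<75)[90:175,280:352]).astype(np.uint8)
n,l,s,ce=cv2.connectedComponentsWithStats(m); 
i=1+np.argmax(s[1:,4]); print(s[i],ce[i]+[280,90])
```

```text
[  12   18   52   58 2119] [317.78621992 134.32468145]
```

View pics/c5.png

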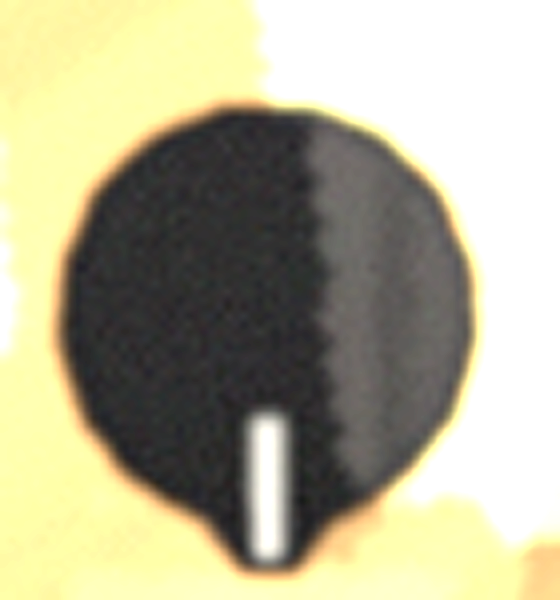

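Run:
```python
from h import *
c=load('w3.png')
f=lambda x,y:((x+.5)/8-.5+285,(y+.5)/8-.5+95)
k=ray(c,f(267,308),.004); print(k, ray(c,f(62,308),.004)-k)
print('line',ray(c,f(267,490),.032))
d=ray(c,f(267,555),.032)-ray(c,f(267,415),.032);print(np.degrees(np.arctan2(d[1],d[0])),np.linalg.norm(d))
for u in((420,99,'red'),(383,205,'pink')): print(u,ray(c,u[:2],.01))
M=Ro.from_quat([.300116,.953902,.000148,.000557]).as_matrix()
print(M, M.T@(np.r_[k[:2],.009]-np.array([.53133726,-.35911912,.12298])))
```

```text
[ 0.48445912 -0.3281906   0.004     ] [-0.01298681 -0.01860956  0.        ]
line [ 0.49813436 -0.33764619  0.032     ]
-34.949573909036175 0.014211389898034953
(420, 99, 'red') [ 0.51040106 -0.24115638  0.01      ]
(383, 205, 'pink') [ 0.57158293 -0.31606607  0.01      ]
[[-8.19859967e-01  5.72562929e-01  1.15148235e-03]
 [ 5.72563259e-01  8.19860544e-01 -5.19742855e-05]
 [-9.73813494e-04  6.16684850e-04 -9.99999336e-01]] [ 0.05625304 -0.0015539   0.11392434]
```

Call:
move_arm --deltas '[{"claw":0.046,"tx":0.03,"ty":-0.001,"tz":0.0,"wx":0,"wy":0,"wz":0},{"claw":0.046,"tx":0.056,"ty":-0.0015,"tz":0.02,"wx":0,"wy":0,"wz":0},{"claw":0.046,"tx":0.056,"ty":-0.0015,"tz":0.05,"wx":0,"wy":0,"wz":0},{"claw":0.046,"tx":0.056,"ty":-0.0015,"tz":0.075,"wx":0,"wy":0,"wz":0},{"claw":0.046,"tx":0.056,"ty":-0.0015,"tz":0.075,"wx":0,"wy":0,"wz":0},{"claw":0.046,"tx":0.056,"ty":-0.0015,"tz":0.075,"wx":0,"wy":0,"wz":0}]'

```text
t: 3.63
eef_pos: [0.4846, -0.3272, 0.0466]
tool_rot: [0.299, 0.954, 0.0, -0.001]
ft_force: [0.5, 0.0, 0.3]
width: 0.046
```

Run:
```python
from h import *
s=arm.get_state();M=Ro.from_quat(s['tool_rot']).as_matrix()
print(s['t'],s['eef_pos'],M[:,2],M.T@(np.array([.48446,-.32819,.009])-s['eef_pos']))
```

```text
3.6333 [ 0.48464041 -0.32722791  0.04660375] [-0.00160691  0.00134865 -0.9999978 ] [-0.00047882 -0.0009005   0.03760266]
```

Call:
move_arm --deltas '[{"claw":0.046,"tx":-0.0005,"ty":-0.001,"tz":0.02,"wx":0,"wy":0,"wz":0},{"claw":0.046,"tx":-0.0005,"ty":-0.001,"tz":0.037,"wx":0,"wy":0,"wz":0},{"claw":0.046,"tx":-0.0005,"ty":-0.001,"tz":0.037,"wx":0,"wy":0,"wz":0},{"claw":0.03,"tx":-0.0005,"ty":-0.001,"tz":0.037,"wx":0,"wy":0,"wz":0},{"claw":0.01,"tx":-0.0005,"ty":-0.001,"tz":0.037,"wx":0,"wy":0,"wz":0},{"claw":0.01,"tx":-0.0005,"ty":-0.001,"tz":0.037,"wx":0,"wy":0,"wz":0},{"claw":0.01,"tx":-0.0005,"ty":-0.001,"tz":0.037,"wx":0,"wy":0,"wz":0},{"claw":0.01,"tx":-0.0005,"ty":-0.001,"tz":0.037,"wx":0,"wy":0,"wz":0},{"claw":0.01,"tx":-0.0005,"ty":-0.001,"tz":0.037,"wx":0,"wy":0,"wz":0}]'

```text
t: 4.38
eef_pos: [0.4852, -0.3308, 0.0111]
tool_rot: [0.3, 0.954, -0.0, 0.001]
ft_force: [1.0, 1.7, 7.3]
width: 0.0217
```

Run:
```python
from h import *
wsnap('w4.png')
```

```text
4.3833 [ 0.48521639 -0.33076869  0.01109735] [ 2.99808724e-01  9.53998784e-01 -1.37755342e-04  1.01550933e-03] [0.95803714 1.69484923 7.28391369] 0.021674063635350304
```

View pics/w4.png

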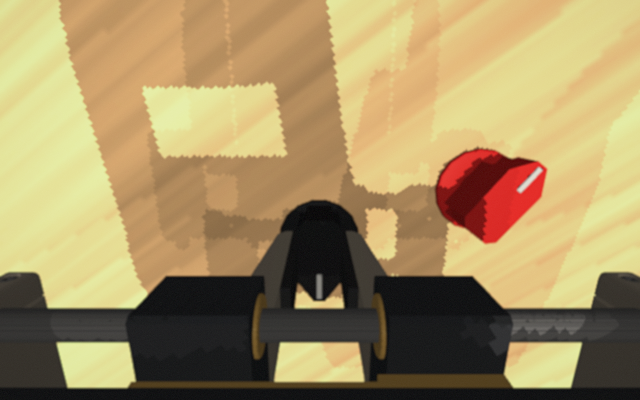

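Call:
move_arm --deltas '[{"claw":0.01,"tx":0,"ty":0,"tz":-0.03,"wx":0,"wy":0,"wz":0},{"claw":0.01,"tx":0,"ty":0,"tz":-0.07,"wx":0,"wy":0,"wz":0},{"claw":0.01,"tx":0,"ty":0,"tz":-0.11,"wx":0,"wy":0,"wz":0},{"claw":0.01,"tx":0,"ty":0,"tz":-0.14,"wx":0,"wy":0,"wz":0},{"claw":0.01,"tx":0,"ty":0,"tz":-0.14,"wx":0,"wy":0,"wz":0},{"claw":0.01,"tx":0,"ty":0,"tz":-0.14,"wx":0,"wy":0,"wz":0}]'

```text
t: 4.93
eef_pos: [0.4853, -0.3312, 0.152]
tool_rot: [0.3, 0.954, -0.001, 0.002]
ft_force: [0.1, 0.4, -1.4]
width: 0.0217
```

Run:
```python
from h import *
c=wsnap('w5.png')
crop(c,240,180,160,120,5,'c6.png',2.2)
c=snap('side','s5.png')
```

```text
4.9333 [ 0.48529846 -0.33119674  0.15203744] [ 2.99775334e-01  9.54007210e-01 -6.85922429e-04  2.12638637e-03] [ 0.13393082  0.35024396 -1.39342742] 0.021715317987644544
```

View pics/c6.png

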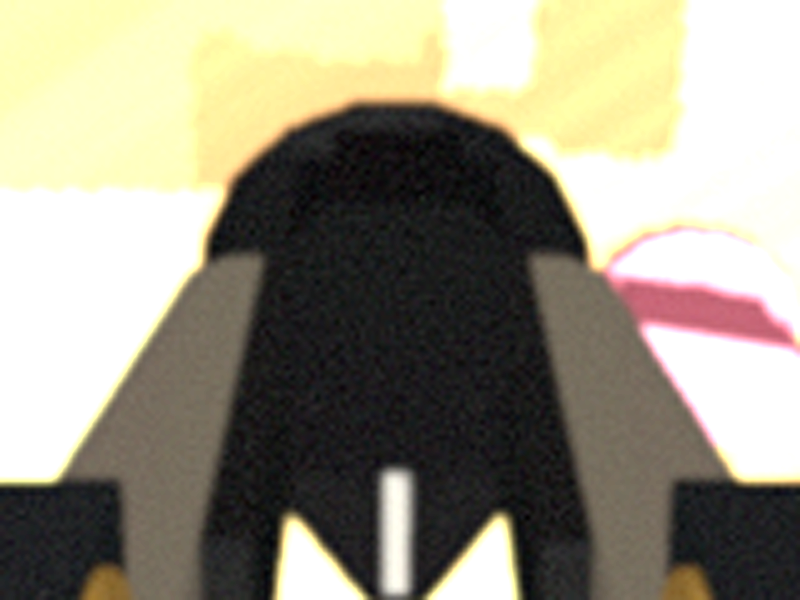

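View pics/s5.png

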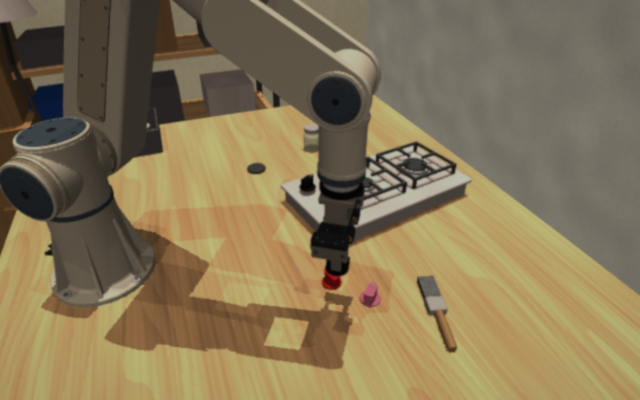

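Run:
```python
from h import *
c=load('w5.png')
f=lambda x,y:((x+.5)/5-.5+240,(y+.5)/5-.5+180)
p=np.array([.485298,-.331197,.152037]);M=Ro.from_quat([.299775,.954007,-.000686,.002126]).as_matrix()
zt=.152+.0209
for u in((396,468),(396,592)): print('line',M.T@(ray(c,f(*u),zt)-p))
z0=.152-.0111+.005
print('skirt back',M.T@(ray(c,f(396,100),z0)-p),M.T@(ray(c,f(396,100),z0-.005)-p))
for u in((207,262),(588,262)): print('skirt side',M.T@(ray(c,f(*u),z0)-p))
print(M)
```

```text
line [-0.00676859 -0.00063209 -0.02083295]
line [-0.02116942 -0.00062718 -0.02076861]
skirt back [ 0.02522354 -0.00066978  0.00602439] [ 0.02389697 -0.00067429  0.01103037]
skirt side [ 0.00557056 -0.02278496  0.00611295]
skirt side [0.0056031  0.02180425 0.00611128]
[[-8.20260751e-01  5.71978159e-01  3.64514866e-03]
 [ 5.71972325e-01  8.20268849e-01 -2.58354246e-03]
 [-4.46773176e-03 -3.42543247e-05 -9.99990019e-01]]
```

Call:
move_arm --deltas '[{"claw":0.01,"tx":0.0563,"ty":0.3343,"tz":-0.013,"wx":0,"wy":0,"wz":-1.316},{"claw":0.01,"tx":0.0563,"ty":0.3343,"tz":-0.013,"wx":0,"wy":0,"wz":-1.316},{"claw":0.01,"tx":0.0563,"ty":0.3343,"tz":-0.013,"wx":0,"wy":0,"wz":-1.316},{"claw":0.01,"tx":0.0563,"ty":0.3343,"tz":-0.013,"wx":0,"wy":0,"wz":-1.316},{"claw":0.01,"tx":0.0563,"ty":0.3343,"tz":-0.013,"wx":0,"wy":0,"wz":-1.316},{"claw":0.01,"tx":0.0563,"ty":0.3343,"tz":-0.013,"wx":0,"wy":0,"wz":-1.316},{"claw":0.01,"tx":0.0563,"ty":0.3343,"tz":-0.013,"wx":0,"wy":0,"wz":-1.316},{"claw":0.01,"tx":0.0563,"ty":0.3343,"tz":-0.013,"wx":0,"wy":0,"wz":-1.316},{"claw":0.01,"tx":0.0563,"ty":0.3343,"tz":-0.013,"wx":0,"wy":0,"wz":-1.316},{"claw":0.01,"tx":0.0563,"ty":0.3343,"tz":-0.013,"wx":0,"wy":0,"wz":-1.316},{"claw":0.01,"tx":0.0563,"ty":0.3343,"tz":-0.013,"wx":0,"wy":0,"wz":-1.316},{"claw":0.01,"tx":0.0563,"ty":0.3343,"tz":-0.013,"wx":0,"wy":0,"wz":-1.316}]'

```text
t: 6.03
eef_pos: [0.6281, -0.0234, 0.1603]
tool_rot: [-0.348, 0.937, 0.001, -0.002]
ft_force: [0.1, -0.5, -1.2]
width: 0.0217
```

Run:
```python
from h import *
print(arm.get_state()['joint_positions'])
c=wsnap('w6.png')
```

```text
[-3.95584429e-02  4.13945784e-01  1.67191582e+00 -6.72643529e-05
  1.05954768e+00 -2.32142708e+00]
6.0333 [ 0.62805231 -0.02337767  0.16032508] [-3.48107886e-01  9.37452536e-01  7.07458176e-04 -1.77257469e-03] [ 0.05857191 -0.48014441 -1.19148225] 0.02172433634608265
```

View pics/w6.png

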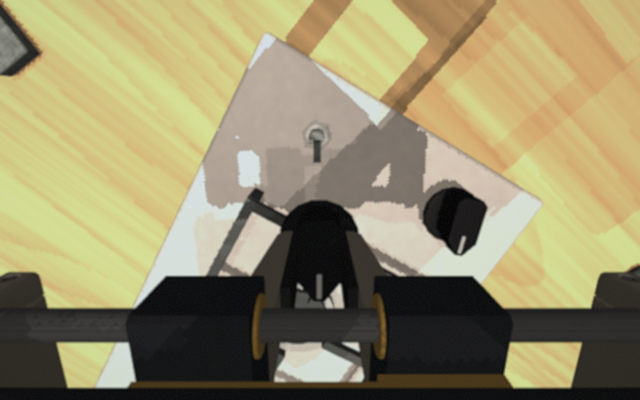

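Run:
```python
from h import *
c=load('w6.png')
crop(c,295,115,45,50,12,'c7.png',1.4)
crop(c,260,190,120,120,5,'c8.png',4)
```

```text
(no output)
```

View pics/c7.png

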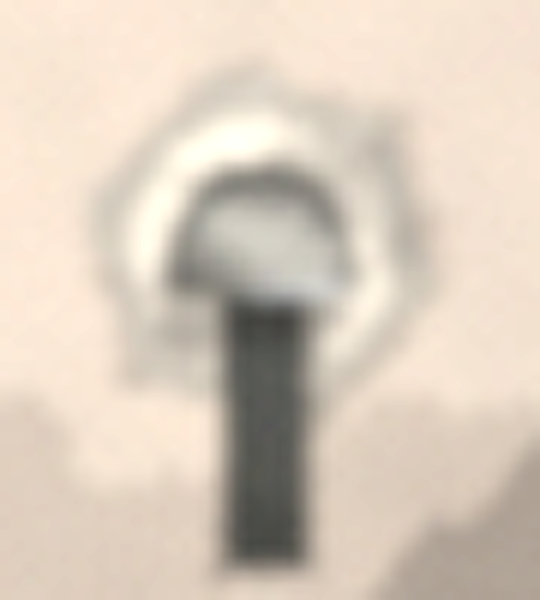

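View pics/c8.png

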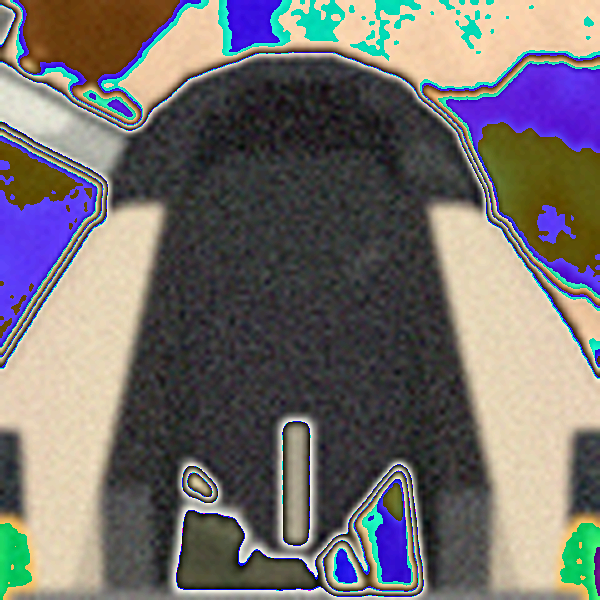

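Run:
```python
from h import *
c=load('w6.png')
p=np.array([.62805231,-.02337767,.16032508]);M=Ro.from_quat([-3.48107886e-01,9.37452536e-01,7.07458176e-04,-1.77257469e-03]).as_matrix()
f=lambda x,y,s,a,b:((x+.5)/s-.5+a,(y+.5)/s-.5+b)
T=lambda u,z:M.T@(ray(c,u,z)-p)
for y in (252,258,265): 
  w=ray(c,f(264,y,12,295,115),.085); print('shaft',w,M.T@(w-p))
print('R check',ray(c,f(175,255,12,295,115),.085)-ray(c,f(352,255,12,295,115),.085))
d=ray(c,f(266,560,12,295,115),.0605)-ray(c,f(267,310,12,295,115),.0605); print('tab',np.degrees(np.arctan2(d[1],d[0])), 'toolx',np.degrees(np.arctan2(-M[1,0],-M[0,0])))
zt=p[2]+.0209; zb=p[2]-.0111
print('bar back',T(f(297,155,5,260,190),zt)); 
print('line',T(f(297,423,5,260,190),zt),T(f(297,545,5,260,190),zt)); print('skirt back',T(f(297,52,5,260,190),zb))
print(M)
```

```text
shaft [ 0.58548458 -0.06312174  0.085     ] [ 0.05797742 -0.00252206  0.0754833 ]
shaft [ 0.58576542 -0.06288052  0.085     ] [ 0.05760721 -0.0025226   0.07548225]
shaft [ 0.58609335 -0.06259887  0.085     ] [ 0.05717493 -0.00252323  0.07548102]
R check [ 0.00725851 -0.00842359  0.        ]
tab 40.438307472651005 toolx 40.743542276279165
bar back [ 0.02288708 -0.00079043 -0.02083739]
line [-0.00608413 -0.00077602 -0.02091936] [-0.02019959 -0.00076899 -0.0209593 ]
skirt back [ 0.02482498 -0.00074526  0.01116845]
[[-7.57635515e-01 -6.52666733e-01 -3.81595282e-03]
 [-6.52671749e-01  7.57640798e-01  9.23224662e-05]
 [ 2.83086574e-03  2.56051138e-03 -9.99992715e-01]]
```

Call:
move_arm --deltas '[{"claw":0.01,"tx":0.03,"ty":-0.001,"tz":0.0,"wx":0,"wy":0,"wz":0},{"claw":0.01,"tx":0.056,"ty":-0.0017,"tz":0.01,"wx":0,"wy":0,"wz":0},{"claw":0.01,"tx":0.056,"ty":-0.0017,"tz":0.035,"wx":0,"wy":0,"wz":0},{"claw":0.01,"tx":0.056,"ty":-0.0017,"tz":0.055,"wx":0,"wy":0,"wz":0},{"claw":0.01,"tx":0.056,"ty":-0.0017,"tz":0.055,"wx":0,"wy":0,"wz":0},{"claw":0.01,"tx":0.056,"ty":-0.0017,"tz":0.055,"wx":0,"wy":0,"wz":0},{"claw":0.01,"tx":0.056,"ty":-0.0017,"tz":0.055,"wx":0,"wy":0,"wz":0}]'

```text
t: 6.67
eef_pos: [0.5882, -0.0617, 0.1081]
tool_rot: [-0.346, 0.938, -0.0, 0.0]
ft_force: [0.3, -1.2, -0.1]
width: 0.0216
```

Run:
```python
from h import *
s=arm.get_state();M=Ro.from_quat(s['tool_rot']).as_matrix()
print(s['t'],s['eef_pos'],s['ft_force'],M[:,2],M.T@(np.array([.5868,-.0612,.100])-s['eef_pos']))
c=snap('side','s7.png'); crop(c,270,140,110,80,7,'c9.png',1.2)
```

```text
6.6667 [ 0.58817117 -0.06174243  0.10814373] [ 0.32242376 -1.24489549 -0.06135707] [ 8.28092001e-05 -1.45776592e-05 -9.99999996e-01] [0.00069209 0.00130282 0.00814361]
```

View pics/c9.png

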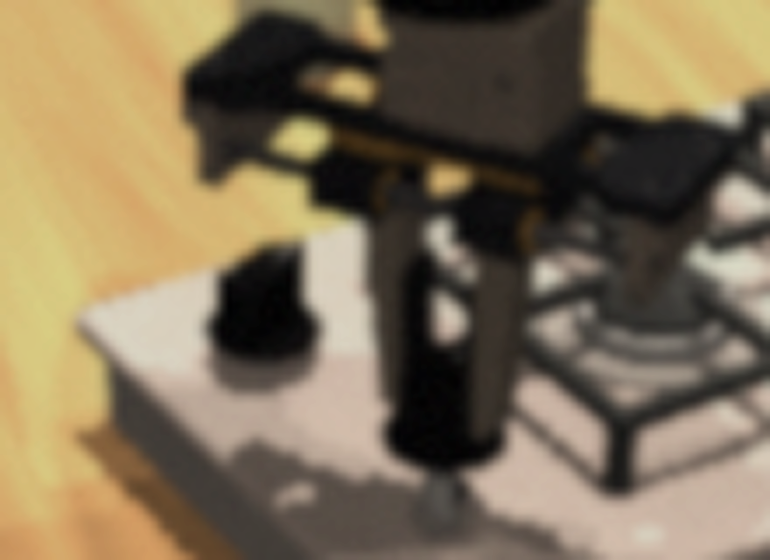

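Call:
move_arm --deltas '[{"claw":0.01,"tx":0.0007,"ty":0.0013,"tz":0.003,"wx":0,"wy":0,"wz":0},{"claw":0.01,"tx":0.0007,"ty":0.0013,"tz":0.006,"wx":0,"wy":0,"wz":0},{"claw":0.01,"tx":0.0007,"ty":0.0013,"tz":0.006,"wx":0,"wy":0,"wz":0},{"claw":0.01,"tx":0.0007,"ty":0.0013,"tz":0.006,"wx":0,"wy":0,"wz":0}]'

```text
t: 7.05
eef_pos: [0.5864, -0.061, 0.1018]
tool_rot: [-0.346, 0.938, -0.0, 0.0]
ft_force: [0.1, 0.3, -1.0]
width: 0.0217
```

Call:
move_arm --deltas '[{"claw":0.01,"tx":0,"ty":0,"tz":0.002,"wx":0,"wy":0,"wz":0},{"claw":0.01,"tx":0,"ty":0,"tz":0.004,"wx":0,"wy":0,"wz":0},{"claw":0.01,"tx":0,"ty":0,"tz":0.006,"wx":0,"wy":0,"wz":0},{"claw":0.01,"tx":0,"ty":0,"tz":0.007,"wx":0,"wy":0,"wz":0},{"claw":0.01,"tx":0,"ty":0,"tz":0.007,"wx":0,"wy":0,"wz":0}]'

```text
t: 7.47
eef_pos: [0.5869, -0.061, 0.0946]
tool_rot: [-0.346, 0.938, -0.0, 0.0]
ft_force: [1.3, 1.6, -0.5]
width: 0.0216
```

Run:
```python
from h import *
s=arm.get_state();print(s['t'],s['eef_pos'],s['ft_force'],s['ft_torque'],s['width'])
```

```text
7.4667 [ 0.58686982 -0.06095608  0.09462547] [ 1.3389433   1.60429848 -0.52299606] [ 0.42328967 -0.45046854  0.00233417] 0.021640580924555796
```

Call:
move_arm --deltas '[{"claw":0.01,"tx":0,"ty":0,"tz":0.002,"wx":0,"wy":0,"wz":0},{"claw":0.01,"tx":0,"ty":0,"tz":0.004,"wx":0,"wy":0,"wz":0},{"claw":0.01,"tx":0,"ty":0,"tz":0.006,"wx":0,"wy":0,"wz":0},{"claw":0.01,"tx":0,"ty":0,"tz":0.008,"wx":0,"wy":0,"wz":0},{"claw":0.01,"tx":0,"ty":0,"tz":0.009,"wx":0,"wy":0,"wz":0},{"claw":0.01,"tx":0,"ty":0,"tz":0.009,"wx":0,"wy":0,"wz":0}]'

```text
t: 7.97
eef_pos: [0.5868, -0.061, 0.0856]
tool_rot: [-0.346, 0.938, -0.0, 0.0]
ft_force: [3.5, 3.2, -0.7]
width: 0.0221
```

Run:
```python
from h import *
s=arm.get_state();print(s['t'],s['eef_pos'],s['ft_force'],s['ft_torque'],s['width'])
c=snap('side','s8.png'); crop(c,270,140,110,80,7,'c10.png',1.2)
```

```text
7.9667 [ 0.58684491 -0.06097823  0.08563022] [ 3.54558242  3.21881072 -0.74283801] [ 0.70985535 -0.82301095  0.06789204] 0.022068004214891305
```

View pics/c10.png

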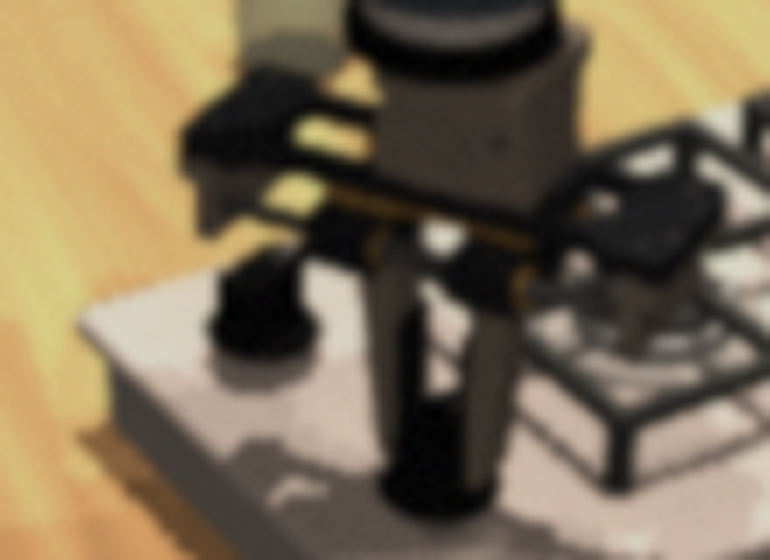

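Call:
move_arm --deltas '[{"claw":0.01,"tx":-0.0008,"ty":0,"tz":0.001,"wx":0,"wy":0,"wz":0},{"claw":0.01,"tx":-0.0008,"ty":0,"tz":0.002,"wx":0,"wy":0,"wz":0},{"claw":0.01,"tx":-0.0008,"ty":0,"tz":0.003,"wx":0,"wy":0,"wz":0},{"claw":0.01,"tx":-0.0008,"ty":0,"tz":0.003,"wx":0,"wy":0,"wz":0}]'

```text
t: 8.35
eef_pos: [0.5868, -0.0606, 0.0826]
tool_rot: [-0.346, 0.938, 0.0, -0.0]
ft_force: [1.8, 1.7, 3.2]
width: 0.022
```

Run:
```python
from h import *
s=arm.get_state();print(s['t'],s['eef_pos'],s['ft_force'],s['ft_torque'],s['width'])
```

```text
8.35 [ 0.58678875 -0.06061129  0.08257796] [1.78583268 1.74555896 3.20579195] [ 0.40886301 -0.2741629  -0.01116822] 0.022029059851293588
```

Call:
move_arm --deltas '[{"claw":0.01,"tx":-0.0004,"ty":0,"tz":0.001,"wx":0,"wy":0,"wz":0},{"claw":0.01,"tx":-0.0004,"ty":0,"tz":0.002,"wx":0,"wy":0,"wz":0},{"claw":0.01,"tx":-0.0004,"ty":0,"tz":0.003,"wx":0,"wy":0,"wz":0},{"claw":0.01,"tx":-0.0004,"ty":0,"tz":0.004,"wx":0,"wy":0,"wz":0},{"claw":0.01,"tx":-0.0004,"ty":0,"tz":0.004,"wx":0,"wy":0,"wz":0}]'

```text
t: 8.77
eef_pos: [0.5869, -0.0606, 0.0787]
tool_rot: [-0.346, 0.938, 0.0, -0.0]
ft_force: [-1.4, -0.1, 6.5]
width: 0.0216
```

Run:
```python
from h import *
s=arm.get_state();print(s['t'],s['eef_pos'],s['ft_force'],s['ft_torque'],s['width'])
```

```text
8.7667 [ 0.58689694 -0.06055013  0.07866624] [-1.43553646 -0.11497571  6.48011239] [0.09290953 0.19197554 0.05444134] 0.021624517597668542
```

Call:
move_arm --deltas '[{"claw":0.01,"tx":0,"ty":0,"tz":0.001,"wx":0,"wy":0,"wz":0},{"claw":0.01,"tx":0,"ty":0,"tz":0.002,"wx":0,"wy":0,"wz":0},{"claw":0.01,"tx":0,"ty":0,"tz":0.0025,"wx":0,"wy":0,"wz":0},{"claw":0.01,"tx":0,"ty":0,"tz":0.003,"wx":0,"wy":0,"wz":0},{"claw":0.01,"tx":0,"ty":0,"tz":0.003,"wx":0,"wy":0,"wz":0}]'

```text
t: 9.18
eef_pos: [0.5871, -0.0606, 0.0767]
tool_rot: [-0.346, 0.938, -0.0, -0.0]
ft_force: [-4.0, 1.2, 15.8]
width: 0.0219
```

Run:
```python
from h import *
s=arm.get_state();print(s['t'],s['eef_pos'],s['ft_force'],s['ft_torque'],s['width'])
```

```text
9.1833 [ 0.58707197 -0.06055311  0.0767224 ] [-4.03106893  1.18149729 15.80133641] [ 0.11649015  0.77770984 -0.03682826] 0.021865762756376535
```

Call:
move_arm --deltas '[{"claw":0.01,"tx":0,"ty":0,"tz":0.0004,"wx":0,"wy":0,"wz":0},{"claw":0.01,"tx":0,"ty":0,"tz":0.0004,"wx":0,"wy":0,"wz":0},{"claw":0.01,"tx":0,"ty":0,"tz":0.0004,"wx":0,"wy":0,"wz":0},{"claw":0.01,"tx":0,"ty":0,"tz":0.0004,"wx":0,"wy":0,"wz":0},{"claw":0.01,"tx":0,"ty":0,"tz":0.0004,"wx":0,"wy":0,"wz":0},{"claw":0.01,"tx":0,"ty":0,"tz":0.0004,"wx":0,"wy":0,"wz":0}]'

```text
t: 9.68
eef_pos: [0.5871, -0.0606, 0.0767]
tool_rot: [-0.346, 0.938, -0.0, -0.0]
ft_force: [-6.0, 0.4, 18.3]
width: 0.0219
```

Run:
```python
from h import *
c=wsnap('w9.png'); a=load('w6.png')
A=lambda c:cv2.resize(cv2.convertScaleAbs(c['pixels'][190:310,260:380,::-1],alpha=2),(400,400))
cv2.imwrite('pics/c11.png',np.hstack([A(a),A(c)]))
c=snap('side','s9.png'); crop(c,270,140,110,80,7,'c12.png',1.2)
```

```text
9.6833 [ 0.58714752 -0.06055483  0.07665844] [-3.46308315e-01  9.38120735e-01 -1.23107746e-04 -1.47676270e-04] [-6.02712121  0.41569886 18.31644872] 0.021871873350660865
```

View pics/c11.png

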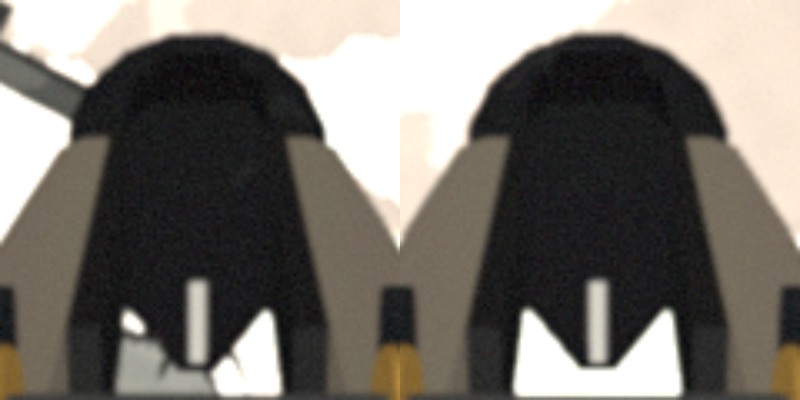

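View pics/c12.png

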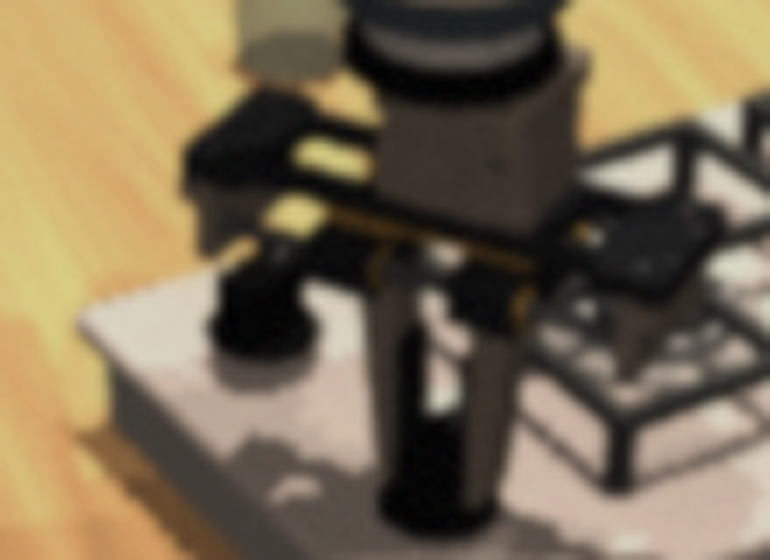

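View pics/s9.png

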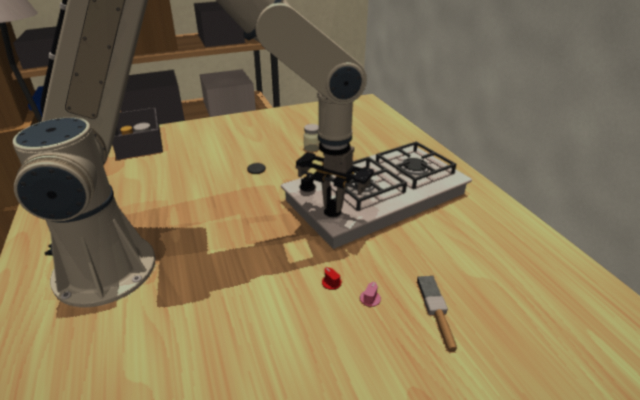

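```bash
python3 -c "
from h import *
arm.job_done()
s=arm.get_state();print(s['t'],s['eef_pos'],s['ft_force'],s['width'])"
```

```text
the job is handed in; nothing more can be done
the job is handed in; nothing more can be done
```

I picked up the loose black knob, turned it about 75° to match the flat of the bare right-hand shaft, and pushed it fully home. I then pressed it to its stop and handed the job in at about 9.7 s, still holding it pressed.

**Fit and press:** When it seated, the knob's underside was about 71.5 mm above the bench, against an expected 72 mm. It then travelled about 5.9 mm to a hard stop, against an expected 6 mm, with an upward force of 18 N (9 N is enough to hold it down).

**Grip:** The fingers were 21.9 mm apart at the end. The wrist picture showed the knob sitting in the fingers just as before the push, so it had not slipped.

**Surroundings:** In the last side picture the burner cap, jar, brush and both look-alikes were where they started.

**Checks that disagreed:**
- **Knob axis:** My estimates of where the knob's axis sat in the grip differed by up to about 2.8 mm depending on which feature I used. I took a middle value, and side forces during insertion stayed below 5 N.
- **Sideways force:** About 6 N remained while the knob was held down.
- **After hand-in:** The robot gave no further readings, so I could not check that the press held for the second after.

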